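# Take the empty reel off the pay-off stand

## Robot

A 7-joint arm with a two-finger parallel gripper is mounted at the origin on the work surface. World frame = base frame: x ahead of the robot, y to its left, z up, the work surface at z = 0. Lengths are in mm, angles in rad, forces in N, time in s.
With the tool pointing down it reaches from about 400 to 875 mm from the base axis. Payload 4.4 kg.
Tool frame: the origin (TCP) lies at the very end of the fingers, on their centre line; the grasp point (between the pads) lies 19 mm behind it; z points along the fingers, y is the direction in which the jaws open and shut (so a half turn about z gives the same grasp; the last joint's range is limited). The gripper opens to 85 mm and grips with 20 to 120 N. Pads are 22 mm wide; open, the fingers measure 114 mm over their backs; the gripper's body (76 mm by 85 mm) begins 54 mm behind the grasp point. The pads swing forward as they close: fully open they stand 13 mm farther back than shut.
Start: joints at [-1.314, 0.628, 0.038, 1.517, -0.027, 0.996, -0.02], TCP at [206.171, 616.45, 231.313] pointing down, gripper open.
Joint ranges: [-3.06, 3.06], [-0.37, 2.12], [-1.25, 1.32], [0.18, 2.47], [-1.1, 4.24], [0.23, 1.98], [-2.94, 2.94]. Speed limits (rad/s): [2.57, 2.57, 3.14, 3.14, 3.14, 3.14, 3.14].

## Interface

Orientations are given as [roll, pitch, yaw] about the fixed x, y, z axes, in that order (R = Rz(yaw) Ry(pitch) Rx(roll)).
In Python, from cell import ctrl gives the robot as it stands.
- The arm moves only by the shell command python3 -m crank 'ROWS' [OPENING]. ROWS is JSON, a list that holds one entry, the list of rows, each a list of 6 numbers: the shift along the tool's x, y, z in units of 30 mm (1.0 is 30 mm), then the turn, a rotation vector about the tool's x, y, z in units of 6 degrees (1.0 is 6 degrees). In form: [[[tx, ty, tz, rx, ry, rz], ...]]. A call has 1 to 12 rows; each row shifts and turns the pose as measured when the row begins, along the tool's axes as they then stand; what a row does not reach is not made up. A row lasts 1/12 s, in which the tool goes at most 41.7 mm and 7.16 degrees, less where a joint would pass 70% of its speed; a pose out of reach is approached as far as the arm can. A call is refused whole if a number of a shift passes 1 or a number of a turn 1, either way. A call with a gripper value outside its range is refused whole. OPENING is the gripper command: -1 is fully open, 1 is shut, values between are in proportion, set as the call begins (- or left out, the last holds). The fingers move at their own pace and stop on an object; the grip force is fixed at half the most. Time passes only in rows, so rows that do not move let the fingers close. It gives the time, the measured TCP pose, the force and the opening at its end, in the units of the state.
- ctrl.read_state(): the state, without advancing time (a new reading comes with each control period).
- ctrl.get_image(name): name is "side" or "top" or "wrist"; returns a dict with "color" (400x640x3 uint8, red, green, blue), "depth" (400x640 float32, mm along the optical axis (not along the pixel's ray), 0 where there is no reading), "camera_matrix" (3x3 intrinsics, pixels), "R" (3x3) and "t" (3): a world point X has camera coordinates R X + t. Camera axes: x right, y down, z forward; pixel columns grow to the right and rows downward; lengths in mm; the calibration is good to about 2 mm. A picture is of the moment at which its call begins.
- ctrl.finish_job(): hands the job in, once; it reports no verdict.
Trained networks look in a picture, given as the dict that the camera call returned (one of the last four; its "shot" number tells which), for a name from the list of things; names that differ only in an ending like _2 or _b are one class to them, and where a whole thing is asked for, a point or a joint stands for the part that bears it (a point fixed in the world has none). Each returns a list of dicts, best first, with "conf" (0 to 1); they miss things now and then, are a little off and sometimes report something else, mostly with a low value. They report only what shows in the picture. A call takes as long as a camera call. They do not tell look-alikes from the thing itself.
- ctrl.search_frame(query, picture): "extent" ([centre column, centre row, width, height] in pixels, round what is visible of it).
The state is a dict: "clock": time; "qpos": joint angles; "qd": joint speeds; "tau": joint torques, N m; "eef_pos": TCP position; "tool_rot": TCP orientation; "force": force on the tool from outside, world axes, zero at the start; "torque": the same for the moment, N m; "width": finger opening in mm.
Only numpy, scipy, OpenCV 4.12 (cv2) and the standard library are available. Lean on these libraries where they do the work, as an engineer would, in place of code of your own. Each camera call takes 0.05 s, during which the arm holds its last target. There are 200 camera calls.

## Task

The ribbon reel on the tilted pay-off stand has run empty and must come off. Nobody marked which hand the bar nut's thread is: feel for it with small turns of less than 30 degrees each way (forcing it the wrong way cracks the reel), back the nut off a good third of a turn, then draw the slotted keeper plate out sideways and lay it flat, lug up, in the shallow metal tray. Lift the reel off over the nut and set it flat in the middle of the grey tote, hub uppermost; lay both things down rather than let them fall, and leave the full reel, the screwdriver and the card basket where they are.

Things in the scene. Friction and masses are not known exactly. Their poses are not given: they have to be found in the camera images.
- stand: grey steel pay-off stand, screwed to the bench. Base plate 200 (x) x 150 x 8 mm; origin on the bench surface, z up. The spindle's foot is 85 mm above the origin; the spindle leans 30 degrees from vertical towards the stand's -x
- spindle_foot (a point): foot of the 14 mm thick spindle. Axes: z along the spindle outward, y = the stand's y, x uphill. Heights along z from here: reel 0 to 70 mm, keeper plate 70 to 78, nut collar 76.5 to 80, nut bar 80 to 96, spindle end 96.5. A centring cone 81 mm across at the base, narrowing to 60, fills the lowest 16 mm of the reel's bore
- nut_mid (a point): middle of the steel bar nut: a bar 62 mm long with round ends, 18 mm wide, 16 mm tall (8 mm either side of this point along the spindle), on a collar 34 mm across that shows 2 mm above the keeper plate. Axes: x along the bar, z along the spindle outward. At the start the bar lies nearly along the spindle's x (uphill-downhill)
- nut (a joint): rad the nut is backed off its seat: 0 seated, growing as it loosens, 3.6 at most; starts 0 to 0.08. The thread's hand is not marked: find it by trying. Loosening takes about 0.12 N m all the way and lifts the nut 1.6 mm per rad. Its collar sits 1.5 mm deep in a recess of the keeper, which clears it from about 1 rad and has 1.8 mm to spare at 2.1
- squeeze (a joint): rad the nut is forced tighter than its seat: 0 at the start. Turned the wrong way the nut meets its seat and then gives only against 0.3 N m plus 4 N m per rad, springing back when let go; squeezed by more than 0.52 rad (30 degrees) the plastic reel cracks
- keeper: loose black aluminium slotted keeper plate (C-washer), disc 116 mm across, 8 mm thick, 220 g, lying on the reel's hub. Origin at the centre of its underside, z out of its upper face, axes along the spindle's at the start. An 18 mm slot runs from the middle out to its -y edge; a turned-up lug stands at +y. It is drawn out towards its +y by 70 mm or more before it can be lifted
- keeper_lug (a point): middle of the keeper's upright lug: 30 mm wide (x), 8 mm thick (y), standing 30 mm up from the plate's upper face (15 mm either side of this point along z). The point is 70 mm from the plate's centre along +y and 23 mm above its underside. Axes as the keeper's
- reel: loose empty white plastic reel, about 220 g, 70 mm tall; flanges 150 mm across, 4 mm thick, at 0 to 4 and 44 to 48 mm up; core tube 100 mm outside, 84 mm inside (wall 8 mm), standing 22 mm proud of the upper flange as a hub. Origin at the centre of its underside, z up through the hub. It lifts off along the spindle, over the nut in any position, by 100 mm or more
- tote_in (a point): centre of the inner floor (5 mm above the bench) of the grey tote: 230 (x) x 200 (y) mm outside, 55 mm tall, walls 5 mm, fixed. Axes as the tote
- tray_in (a point): centre of the inner floor (4 mm above the bench) of the shallow metal tray: 160 (x) x 190 (y) mm outside, 22 mm tall, walls 4 mm, fixed. Axes as the tray
- full_reel: bystander: a loose full reel of the same size, wound with grey ribbon, standing flat on the bench; origin under its centre
- driver: bystander: a loose black-handled screwdriver, 190 mm long, 26 mm thick, lying on the bench; origin under its middle, x along it
- card_basket: bystander: white perforated basket of carded stock, 150 x 220 mm, 90 mm tall, loose; origin under its centre
There are look-alikes about, which are no part of the job. Of the things like the keeper, leave any that is pink or yellow; of the rest the larger one is meant.

How it is judged (in metres and radians):
On the way, in this order (a step that is already met when the one before it is completed fails the run):
1. the nut is backed off by a third of a turn (more than 2.0 rad), keeper and reel still in place (value of joint nut above 2 rad and distance of keeper from where it was at the start of the episode below 0.02 m and distance of reel from where it was at the start of the episode below 0.015 m), for 0.1 s.
2. the keeper is drawn out past the spindle (60 mm or more from where it was), the reel still on the spindle (distance of keeper from where it was at the start of the episode above 0.06 m and distance of reel from where it was at the start of the episode below 0.03 m), for 0.1 s.
3. the reel is lifted off the spindle (more than 100 mm from where it was) (distance of reel from where it was at the start of the episode above 0.1 m), for 0.1 s.
At the end, for the whole second after the job is handed in: nut still off by over 2.0 rad; keeper flat in the tray, lug up, centre within 50 (x) and 60 (y) mm of the tray's; reel flat in the tote, proud hub up, centre within 50 (x) and 40 (y) mm of the tote's; both tilted under 0.1 rad, undersides within 6 mm of the floors, at rest (value of joint nut above 2 rad and x of keeper in the frame of tray_in between -0.05 and 0.05 m and y of keeper in the frame of tray_in between -0.06 and 0.06 m and z of keeper in the frame of tray_in below 0.006 m and angle between each of keeper, reel's own z axis and vertical below 0.1 rad and x of reel in the frame of tote_in between -0.05 and 0.05 m and y of reel in the frame of tote_in between -0.04 and 0.04 m and z of reel in the frame of tote_in below 0.006 m and linear speed of each of reel, keeper below 0.02 m/s); the robot touches nothing.
It fails at once if the nut is forced more than 0.52 rad (30 degrees) past its seat (value of joint squeeze above 0.52 rad).
It fails at once if the reel is let fall (faster than 0.7 m/s while the fingers do not touch it) (linear speed of reel above 0.7 m/s and contact force between the fingers and reel below 0.05 N).
It fails at once if the keeper is let fall (faster than 0.7 m/s while the fingers do not touch it) (linear speed of keeper above 0.7 m/s and contact force between the fingers and keeper below 0.05 N).
It fails at once if the full reel, the screwdriver or the card basket is shifted by more than 20 mm (distance of any of full_reel, driver, card_basket from where it was at the start of the episode above 0.02 m).
It also fails if it takes over 72 s, if anything falls off the work surface, if the arm or the gripper's body presses on something with over 40 N, if the wrist force passes 120 N, or if a joint passes its speed limit or range.

## Working session

There is one attempt and no reset: what is moved stays moved. The work goes in short steps, Python scripts to look and compute and a shell command to move; the robot and the scene stay as the last step left them, time stands still between calls to the robot, and variables do not carry over. Pictures are saved under pics/ and viewed, about 8 in all and at most 12, crops included, and the job is handed in when it is done.

```bash
ls; mkdir -p pics; cat > h.py <<'E'
import numpy as np,cv2,json
from scipy.spatial.transform import Rotation as Ro
from cell import ctrl
def pts(im):
    d=im["depth"];K=np.array(im["camera_matrix"]);v,u=np.mgrid[:d.shape[0],:d.shape[1]]
    P=np.stack([(u-K[0,2])/K[0,0]*d,(v-K[1,2])/K[1,1]*d,d],-1)
    return (P-np.array(im["t"]))@np.array(im["R"])   # R^T (P-t)
def save(n,c): cv2.imwrite(f"pics/{n}.png",np.ascontiguousarray(c[...,::-1]))
def proj(im,X):
    p=np.array(im["camera_matrix"])@(np.array(im["R"])@np.array(X,float)+np.array(im["t"]));return p[:2]/p[2]
E
python3 - <<'E'
from h import *
s=ctrl.read_state();print(s)
for n in ["top","side"]:
    im=ctrl.get_image(n);P=pts(im);save(n+"0",im["color"])
    np.savez(n+"0.npz",P=P,c=im["color"],**{k:np.array(im[k]) for k in["camera_matrix","R","t"]})
    print(n,np.round(im["camera_matrix"],1).tolist(),np.round(im["R"],2).tolist(),np.round(im["t"]).tolist())
    for q in ["stand","keeper","keeper_lug","nut_mid","reel","tote_in","tray_in","full_reel","driver","card_basket"]:
        for r in ctrl.search_frame(q,im)[:3]:
            e=r["extent"];u,v=int(e[0]),int(e[1]);print(q,round(r["conf"],2),np.round(e).tolist(),np.round(P[min(v,399),min(u,639)]))
E
```

```text
pics
{'clock': 0.0, 'qpos': array([-1.31377345,  0.62935258,  0.03840176,  1.51836658, -0.02697749,
        0.99628753, -0.01999853]), 'qd': array([ 9.59840265e-04,  3.14614678e-04,  6.00583182e-04, -1.08340712e-03,
       -1.51818877e-04, -1.13761027e-03,  5.20707911e-05]), 'tau': array([-1.12864978e-03, -5.63401330e+01,  1.22603148e+00, -1.93438429e+01,
        1.10701629e-02,  1.08173027e-02,  7.50075799e-06]), 'eef_pos': array([205.96830325, 615.84818896, 230.38462496]), 'tool_rot': array([-3.13969562e+00,  2.05649283e-05,  2.81881607e+00]), 'force': array([-0.02458123,  0.54749614,  0.24802328]), 'torque': array([ 0.01244841, -0.02813603,  0.02557382]), 'width': 85.54821483421624}
top [[471.9, 0.0, 310.1], [0.0, 471.9, 197.5], [0.0, 0.0, 1.0]] [[0.01, -1.0, 0.0], [-0.99, -0.01, -0.11], [0.11, -0.0, -0.99]] [3.0, 643.0, 1236.0]
stand 0.66 [314.0, 196.0, 61.0, 76.0] [632.   2. 170.]
keeper 0.83 [252.0, 274.0, 32.0, 34.0] [439. 164.  16.]
keeper 0.66 [342.0, 271.0, 40.0, 31.0] [448. -74.  21.]
keeper 0.62 [299.0, 123.0, 44.0, 42.0] [849.  47.  27.]
keeper_lug 0.86 [254.0, 270.0, 36
[... 1047 characters left out ...]

keeper 0.8 [226.0, 221.0, 30.0, 31.0] [443. 164.  16.]
keeper_lug 0.91 [226.0, 223.0, 32.0, 30.0] [447. 179.   0.]
keeper_lug 0.85 [311.0, 190.0, 52.0, 47.0] [591. -17. 158.]
keeper_lug 0.59 [381.0, 203.0, 51.0, 27.0] [845.  46.  22.]
nut_mid 0.66 [310.0, 187.0, 24.0, 25.0] [589. -15. 168.]
nut_mid 0.28 [309.0, 188.0, 24.0, 26.0] [587. -15. 163.]
reel 0.61 [321.0, 204.0, 69.0, 64.0] [589. -62. 146.]
reel 0.4 [311.0, 189.0, 45.0, 47.0] [590. -14. 159.]
tote_in 0.82 [319.0, 334.0, 169.0, 132.0] [ 470. -271.    6.]
tray_in 0.89 [215.0, 190.0, 84.0, 49.0] [480. 363.   2.]
full_reel 0.88 [295.0, 177.0, 49.0, 40.0] [587.  60. 159.]
card_basket 0.78 [430.0, 296.0, 134.0, 107.0] [ 683. -331.   54.]
```

```bash
python3 - <<'E'
from h import *
a=cv2.imread("pics/top0.png");b=cv2.imread("pics/side0.png")
A=cv2.resize(a[60:330,110:510],(800,540));cv2.imwrite("pics/top0c.png",A)
B=cv2.resize(b[140:340,170:470],(800,533),interpolation=cv2.INTER_CUBIC);cv2.imwrite("pics/side0c.png",B)
E
```

```text
(no output)
```

View pics/top0c.png

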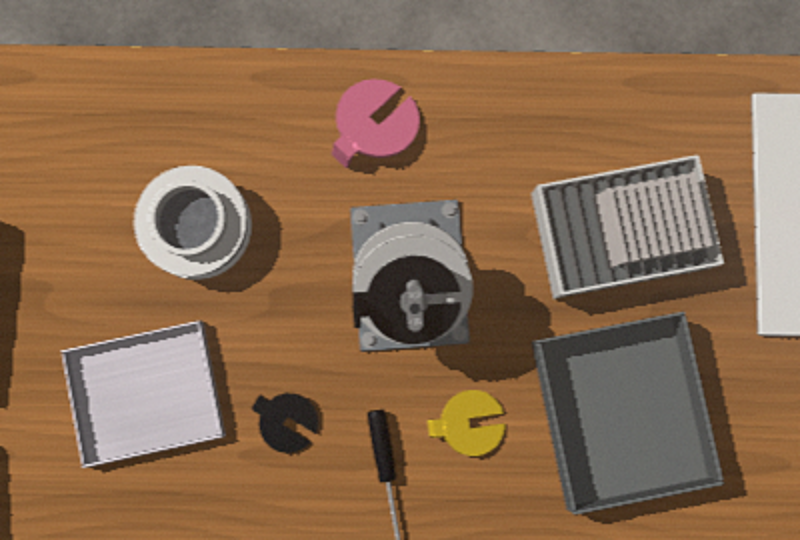

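View pics/side0c.png

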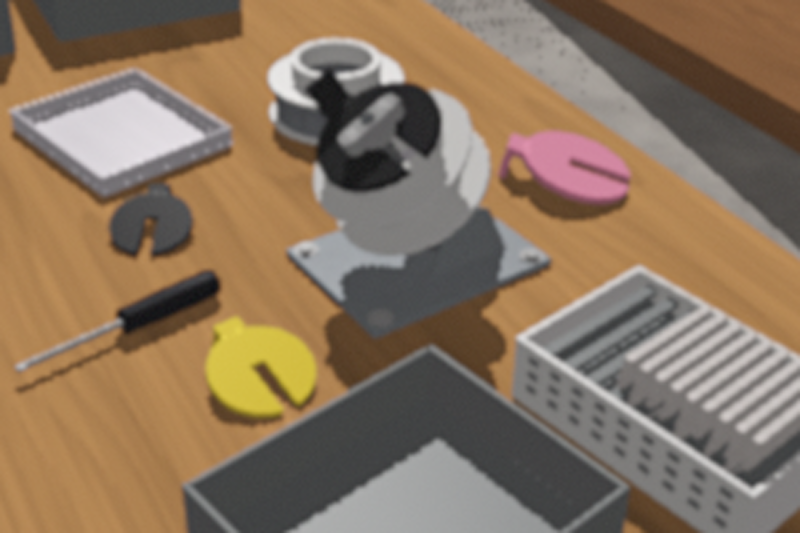

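Keeper candidates (top view, full-frame pixels):
- pink (299,119): leave
- yellow (346,271): leave
- small black (254,271): the smaller of the rest
- large black disc on the stand (318,208), with its lug towards +y: this is the one meant

Next I'll measure the poses.

```bash
python3 - <<'E'
from h import *
d=np.load("top0.npz");P=d["P"];c=d["c"].astype(int);sat=c.max(-1)-c.min(-1);val=c.max(-1)
def box(name,m,h=None):
    q=P[m][:,:2].astype(np.float32);r=cv2.minAreaRect(q);print(name,m.sum(),np.round(r[0],1),np.round(r[1],1),round(r[2],1))
X,Y,Z=P[...,0],P[...,1],P[...,2]
reg=lambda x0,x1,y0,y1:(X>x0)&(X<x1)&(Y>y0)&(Y<y1)
box("plate",reg(500,800,-130,130)&(abs(Z-8)<6)&(sat<30)&(val>60))
box("tote rim",reg(340,600,-420,-160)&(abs(Z-55)<6))
box("tote floor",reg(340,600,-420,-160)&(abs(Z-5)<4)&(sat<25))
box("tray rim",reg(360,600,240,460)&(abs(Z-22)<5))
box("tray floor",reg(360,600,240,460)&(abs(Z-4)<4)&(sat<25)&(val>130))
box("fullreel",reg(600,800,200,400)&(abs(Z-70)<5))
box("basket",reg(600,850,-420,-160)&(abs(Z-90)<5))
# keeper plane
for n in["top","side"]:
    d=np.load(n+"0.npz");P=d["P"];c=d["c"].astype(int);X,Y,Z=P[...,0],P[...,1],P[...,2]
    m=reg(520,680,-90,110)&(Z>110)&(c.max(-1)<60)
    q=P[m];
    for _ in range(8):
        cen=q.mean(0);nv=np.linalg.svd(q-cen,full_matrices=0)[2][2];nv*=np.sign(nv[2]);e=(P[m]-cen)@nv;q=P[m][abs(e)<3]
    B=np.array([[1,0,0],[0,1,0],[0,0,1.]]);ex=np.cross([0,1,0],nv);ex/=np.linalg.norm(ex);ey=np.cross(nv,ex)
    uv=np.c_[(q-cen)@ex,(q-cen)@ey].astype(np.float32)
    (cc,r)=cv2.minEnclosingCircle(uv);print(n,len(q),"normal",nv,"centre top",cen+ex*cc[0]+ey*cc[1],r)
    # nut
    m=reg(520,680,-90,110)&(Z>110);e=(P-cen)@nv;mm=m&(e>12)&(e<22)&(c.max(-1)>=60);qq=P[mm]
    uv=np.c_[(qq-cen)@ex,(qq-cen)@ey].astype(np.float32);r=cv2.minAreaRect(uv);print(" nut",mm.sum(),r, cen+ex*r[0][0]+ey*r[0][1], np.median(e[mm]))
    mm=m&(e>24)&(e<36);qq=P[mm];print(" lug",mm.sum(),qq.mean(0),qq.min(0),qq.max(0))
E
```

```text
plate 1006 [647.4  -1.2] [199.5 150.9] 4.9
tote rim 686 [ 465.8 -291.3] [230.5 201.8] 11.9
tote floor 4912 [ 466.6 -289. ] [223.9 197.5] 11.8
tray rim 400 [481.2 355.5] [160.2 191.6] 13.0
tray floor 2873 [478.  362.6] [149.2 191. ] 13.0
fullreel 339 [712.6 292.6] [98.9 98.4] 0.9
basket 51 [ 718.  -317.6] [ 93.6 103.6] 13.2
top 1134 normal [-0.49857969 -0.04681575  0.86557875] centre top [598.53239423   2.60809987 153.04046948] 64.66071319580078
 nut 161 ((-2.9414749145507812, -6.291411399841309), (63.905357360839844, 17.323789596557617), 0.8319942355155945) [598.76755463  -6.41689512 152.68779714] 17.98799752891116
 lug 42 [578.37884217  62.0811303  178.58576059] [566.27375071  58.04136165 169.28793205] [591.72166907  65.55855925 188.56610314]
side 861 normal [-0.49685419 -0.04721576  0.86654866] centre top [595.74103483   1.38255299 151.64404768] 64.4845962524414
 nut 199 ((7.677755355834961, 30.279035568237305), (82.97063446044922, 60.835384368896484), 82.92398071289062) [599.12216305  23.18755654 154.77078202] 17.72705260806308
 lug 53 [576.8859637   61.93980616 176.51819043] [562.25734306  55.47032998 167.80397555] [590.16799523  69.24752366 184.8922655 ]
```

```bash
cat >> h.py <<'E'
A78=np.array([598.8,-6.4,152.7]);YAW=np.radians(5.2)
n=Ro.from_euler('z',YAW).apply([-.5,0,3**.5/2]);ey=np.array([-np.sin(YAW),np.cos(YAW),0]);ex=np.cross(ey,n)
def spin(x,y,h): return A78+ex*x+ey*y+n*(h-78)
def tool(z,y):
    y=np.array(y,float);z=np.array(z,float);z/=np.linalg.norm(z);y-=z*(y@z);y/=np.linalg.norm(y);return np.column_stack([np.cross(y,z),y,z])
def inst(im,p):pass
def plan(pos,R=None,N=None):
    s=ctrl.read_state();R0=Ro.from_euler('xyz',s["tool_rot"]);R=R0 if R is None else Ro.from_matrix(R)
    p=R0.inv().apply(np.array(pos)-s["eef_pos"])/30;D=(R0.inv()*R);w=np.degrees(D.as_rotvec())/6
    k=max(int(np.ceil(max(abs(p).max(),abs(w).max())/.95)),1);k=N or k
    d=Ro.from_rotvec(D.as_rotvec()/k);M=sum((d**i).as_matrix() for i in range(k));t=np.linalg.solve(M,p)
    print("n=",k,"row",np.round(np.r_[t,w/k],2).tolist(),"| tot",np.round(p*30,1),np.round(w*6,1),"j",np.round(s["qpos"],2),"clk",round(s["clock"],2),"w",round(s["width"],1),"tq",np.round(R0.inv().apply(s["torque"]),2),"F",np.round(s["force"],1))
E
python3 - <<'E'
from h import *
print(n,ex,ey)
plan(spin(0,0,180),tool(-n,ey))
E
```

```text
[-0.4979422  -0.04531629  0.8660254 ] [0.86246119 0.07849012 0.5       ] [-0.09063258  0.9958844   0.        ]
n= 19 row [-0.73, -1.02, 0.15, -0.05, -0.26, -0.2] | tot [-523.2 -486.6   -9.7] [ -6.2 -29.6 -23.1] j [-1.31  0.63  0.04  1.52 -0.03  1.   -0.02] clk 1.1 w 85.6 tq [ 0.01  0.04 -0.02] F [0.3 0.8 0. ]
```

```bash
python3 -m crank '[[[-0.63,-0.88,0.13,-0.04,-0.22,-0.17],[-0.63,-0.88,0.13,-0.04,-0.22,-0.17],[-0.63,-0.88,0.13,-0.04,-0.22,-0.17],[-0.63,-0.88,0.13,-0.04,-0.22,-0.17],[-0.63,-0.88,0.13,-0.04,-0.22,-0.17],[-0.63,-0.88,0.13,-0.04,-0.22,-0.17],[-0.63,-0.88,0.13,-0.04,-0.22,-0.17],[-0.63,-0.88,0.13,-0.04,-0.22,-0.17],[-0.63,-0.88,0.13,-0.04,-0.22,-0.17],[-0.63,-0.88,0.13,-0.04,-0.22,-0.17],[-0.63,-0.88,0.13,-0.04,-0.22,-0.17],[-0.63,-0.88,0.13,-0.04,-0.22,-0.17]]]' -1
python3 -c "
from h import *
plan(spin(0,0,180),tool(-n,ey))"
```

```text
clock: 2.1
eef_pos: [364.6, 253.5, 207.7]
tool_rot: [3.108, 0.289, 3.051]
force: [0.9, -0.3, 0.3]
width: 85.6
n= 9 row [-0.69, -0.98, 0.13, -0.04, -0.24, -0.18] | tot [-207.6 -247.6   18.6] [ -2.2 -13.2  -9.8] j [-1.02  0.31  0.24  2.3   0.39  0.35  0.33] clk 2.1 w 85.6 tq [ 0.03  0.28 -0.03] F [ 0.9 -0.3  0.3]
```

```bash
python3 -m crank '[[[-0.69,-0.98,0.13,-0.04,-0.24,-0.18],[-0.69,-0.98,0.13,-0.04,-0.24,-0.18],[-0.69,-0.98,0.13,-0.04,-0.24,-0.18],[-0.69,-0.98,0.13,-0.04,-0.24,-0.18],[-0.69,-0.98,0.13,-0.04,-0.24,-0.18],[-0.69,-0.98,0.13,-0.04,-0.24,-0.18],[-0.69,-0.98,0.13,-0.04,-0.24,-0.18],[-0.69,-0.98,0.13,-0.04,-0.24,-0.18],[-0.69,-0.98,0.13,-0.04,-0.24,-0.18],[0,0,0,0,0,0]]]' -1
python3 - <<'E'
from h import *
plan(spin(0,0,180),tool(-n,ey))
im=ctrl.get_image("wrist");save("w1",im["color"]);P=pts(im);np.savez("w1.npz",P=P,c=im["color"])
X,Y,Z=P[...,0],P[...,1],P[...,2];c=im["color"].astype(int)
Q=np.stack([(P-A78)@ex,(P-A78)@ey,(P-A78)@n],-1)
ok=im["depth"]>0
m=ok&(abs(Q[...,2]-18)<4)&(np.hypot(Q[...,0],Q[...,1])<45);r=cv2.minAreaRect(Q[m][:,:2].astype(np.float32));print("nut",m.sum(),r,Q[m][:,2].mean())
m=ok&(abs(Q[...,2])<5)&(np.hypot(Q[...,0],Q[...,1])<75)&(c.max(-1)<70);q=Q[m];A=np.c_[q[:,:2],np.ones(len(q))];print("plane",len(q),np.linalg.lstsq(A,q[:,2],rcond=None)[0],q[:,:2].min(0),q[:,:2].max(0))
m=ok&(Q[...,2]>24)&(Q[...,2]<45)&(Q[...,1]>45)&(Q[...,1]<90);q=Q[m];print("lug",m.sum(),*(np.percentile(q,[2,50,98],axis=0).round(1) if m.sum() else []))
E
```

```text
clock: 2.93
eef_pos: [502.0, 41.1, 227.5]
tool_rot: [3.137, 0.459, -3.112]
force: [-0.8, -0.7, -0.9]
width: 85.5
n= 2 row [-0.75, -0.9, 0.13, -0.12, -0.31, -0.26] | tot [-45.9 -53.5   7.3] [-1.4 -3.7 -3.1] j [ 0.21  0.31 -0.49  2.33  1.25  0.24  0.19] clk 2.93 w 85.5 tq [ 0.05  0.45 -0.02] F [-0.8 -0.7 -0.9]
nut 1264 ((-1.2094459533691406, 0.6440877914428711), (18.42295265197754, 62.575355529785156), 87.31095123291016) 17.022773515684094
plane 8176 [ 7.48708795e-04 -9.83857278e-04 -1.13664947e+00] [-59.44511718 -55.8054038 ] [56.3859379  72.81193819]
lug 324 [-16.1  66.8  26.2] [-2.9 70.5 28.7] [12.6 74.4 30.3]
```

View pics/w1.png

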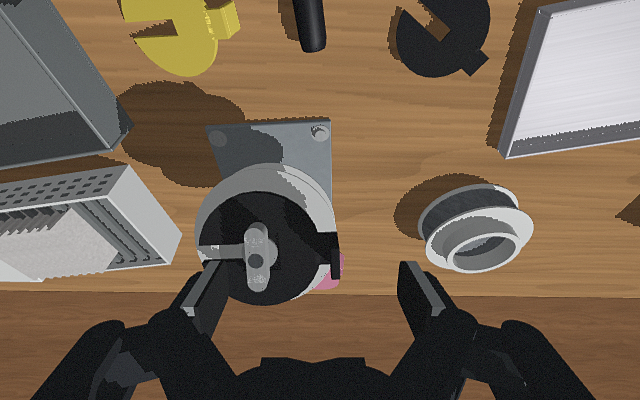

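```bash
sed -i 's/^def spin/A78=A78-1.2*ex+0.6*ey-1.1*n\ndef spin/' h.py; python3 -c "
from h import *
plan(spin(0,0,120),tool(-n,ey),5)"
```

```text
n= 5 row [-0.31, -0.38, 0.46, -0.04, -0.12, -0.1] | tot [-49.5 -55.5  68.3] [-1.1 -3.7 -2.9] j [ 0.2   0.31 -0.49  2.33  1.25  0.24  0.18] clk 2.98 w 85.7 tq [-0.    0.45 -0.03] F [-0.9  0.4  0.1]
```

```bash
python3 -m crank '[[[-0.5,-0.5,0.1,-0.05,-0.15,-0.12],[-0.5,-0.5,0.1,-0.05,-0.15,-0.12],[-0.4,-0.5,0.1,-0.05,-0.15,-0.12],[-0.3,-0.4,0.1,-0.04,-0.15,-0.12],[0,0,0,0,0,0]]]' -1
python3 -c "
from h import *
plan(spin(0,0,120),tool(-n,ey),5)"
```

```text
clock: 3.4
eef_pos: [556.4, -3.4, 241.1]
tool_rot: [3.139, 0.525, -3.039]
force: [0.8, -0.9, -0.3]
width: 85.3
n= 5 row [0.06, -0.04, 0.38, 0.02, 0.0, 0.02] | tot [ 9.2 -6.6 56.6] [0.5 0.1 0.6] j [ 0.52  0.39 -0.71  2.24  1.33  0.24  0.33] clk 3.4 w 85.3 tq [-0.01  0.49  0.02] F [ 0.8 -0.9 -0.3]
```

```bash
python3 -m crank '[[[0.08,-0.06,0.45,0.02,0,0.02],[0.08,-0.06,0.45,0.02,0,0.02],[0.08,-0.04,0.45,0.02,0,0.02],[0.07,-0.04,0.45,0.02,0,0.02],[0,0,0.3,0,0,0],[0,0,0,0,0,0]]]' 0.06
python3 -c "
from h import *
plan(spin(0,0,82),tool(-n,ey),4)"
```

```text
clock: 3.9
eef_pos: [578.7, 4.7, 180.2]
tool_rot: [3.141, 0.523, -3.039]
force: [0.7, 0.0, 0.4]
width: 40.0
n= 4 row [-0.01, -0.1, 0.25, 0.02, -0.0, 0.02] | tot [ -1.5 -12.5  30.4] [ 0.4 -0.1  0.6] j [ 0.47  0.56 -0.72  2.25  1.86  0.35 -0.18] clk 3.9 w 40.0 tq [-0.01  0.51  0.  ] F [0.7 0.  0.4]
```

```bash
python3 -m crank '[[[-0.03,-0.25,0,0.03,0,0.25],[-0.02,-0.17,0,0.03,0,0.25],[0,0,0,0,0,0]]]' 0.06
python3 -c "
from h import *
plan(spin(0,0,82),tool(-n,ey-ex*np.sin(np.radians(2.7))*-1),4)"
```

```text
clock: 4.15
eef_pos: [579.6, -3.8, 180.9]
tool_rot: [3.114, 0.519, -3.099]
force: [-0.2, 0.1, 0.3]
width: 40.1
n= 4 row [-0.01, -0.03, 0.26, 0.01, -0.01, 0.01] | tot [-1.3 -3.8 31. ] [ 0.2 -0.2  0.3] j [ 0.49  0.55 -0.72  2.25  1.84  0.34 -0.19] clk 4.15 w 40.1 tq [ 0.01  0.49 -0.04] F [-0.2  0.1  0.3]
```

```bash
python3 -m crank '[[[-0.02,-0.07,0.3,0.01,0,0.02],[-0.02,-0.07,0.3,0.01,0,0.02],[0,0,0.25,0,0,0],[0,0,0.18,0,0,0],[0,0,0,0,0,0]]]' 0.06
python3 -c "
from h import *
plan(spin(0,0,82),tool(-n,ey+ex*np.sin(np.radians(2.7))),4)"
```

```text
clock: 4.57
eef_pos: [597.8, -7.4, 156.2]
tool_rot: [3.117, 0.523, -3.105]
force: [-0.5, 0.4, 0.6]
width: 39.9
n= 4 row [0.02, 0.01, 0.01, -0.0, 0.0, 0.0] | tot [2.1 1.5 0.7] [-0.1  0.   0. ] j [ 0.5   0.64 -0.74  2.22  1.93  0.41 -0.26] clk 4.57 w 39.9 tq [0.06 0.56 0.02] F [-0.5  0.4  0.6]
```

Close enough. Grip the bar.

```bash
python3 -m crank '[[[0.05,0.04,0,0,0,0],[0,0,0,0,0,0],[0,0,0,0,0,0],[0,0,0,0,0,0],[0,0,0,0,0,0],[0,0,0,0,0,0]]]' 1
python3 -c "
from h import *
plan(spin(0,0,82),tool(-n,ey+ex*np.sin(np.radians(2.7))),4)"
python3 -m crank '[[[0,0,0,0,0,0.6],[0,0,0,0,0,0.6],[0,0,0,0,0,0]]]'
python3 -c "
from h import *
plan(spin(0,0,82),tool(-n,ey+ex*np.sin(np.radians(2.7))),4)"
```

```text
clock: 5.07
eef_pos: [595.8, -6.1, 155.2]
tool_rot: [3.117, 0.522, -3.104]
force: [1.5, -0.1, -3.5]
width: 16.2
n= 4 row [-0.0, -0.0, 0.01, -0.0, -0.0, 0.0] | tot [-0.1 -0.   0.8] [-0.1 -0.   0.1] j [ 0.5   0.64 -0.75  2.23  1.93  0.42 -0.27] clk 5.07 w 16.2 tq [-0.02  0.47 -0.08] F [ 1.5 -0.1 -3.5]
clock: 5.32
eef_pos: [595.8, -5.9, 155.4]
tool_rot: [3.043, 0.514, 3.03]
force: [1.9, -0.1, -1.3]
width: 16.3
n= 4 row [-0.0, -0.0, 0.01, -0.0, -0.0, -0.31] | tot [-0.  -0.1  0.9] [-0.1 -0.  -7.4] j [ 0.52  0.65 -0.78  2.23  1.92  0.44 -0.37] clk 5.32 w 16.3 tq [0.12 0.48 0.03] F [ 1.9 -0.1 -1.3]
```

```bash
python3 -m crank '[[[0,0,0,0,0,0.6],[0,0,0,0,0,0.6]]]'
python3 -c "
from h import *
plan(spin(0,0,82),tool(-n,ey+ex*np.sin(np.radians(2.7))),4)"
```

```text
clock: 5.48
eef_pos: [595.7, -5.8, 155.5]
tool_rot: [2.974, 0.498, 2.888]
force: [0.1, 0.1, -1.1]
width: 16.0
n= 4 row [-0.0, -0.0, 0.01, -0.0, -0.0, -0.61] | tot [-0.1 -0.3  1.1] [ -0.1  -0.  -14.5] j [ 0.54  0.66 -0.81  2.23  1.9   0.46 -0.48] clk 5.48 w 16.0 tq [ 0.14  0.51 -0.12] F [ 0.1  0.1 -1.1]
```

```bash
python3 -m crank '[[[0,0,-0.006,0,0,0.9],[0,0,-0.006,0,0,0.9]]]'
python3 -c "
from h import *
plan(spin(0,0,82),tool(-n,ey+ex*np.sin(np.radians(2.7))),4)"
```

```text
clock: 5.65
eef_pos: [595.5, -5.7, 155.9]
tool_rot: [2.877, 0.456, 2.677]
force: [2.2, 1.0, -3.2]
width: 16.3
n= 4 row [-0.0, -0.0, 0.01, -0.0, -0.0, -1.06] | tot [-0.1 -0.4  1.5] [ -0.1  -0.  -25.5] j [ 0.56  0.68 -0.86  2.23  1.88  0.49 -0.64] clk 5.65 w 16.3 tq [ 0.17  0.48 -0.16] F [ 2.2  1.  -3.2]
```

```bash
python3 -m crank '[[[0,0,-0.006,0,0,1],[0,0,-0.006,0,0,1],[0,0,-0.006,0,0,1],[0,0,-0.006,0,0,1],[0,0,-0.006,0,0,1],[0,0,-0.006,0,0,1],[0,0,-0.006,0,0,1],[0,0,-0.006,0,0,1],[0,0,-0.006,0,0,1],[0,0,-0.006,0,0,1]]]'
python3 -c "
from h import *
plan(spin(0,0,82),tool(-n,ey+ex*np.sin(np.radians(2.7))),4)"
```

```text
clock: 6.48
eef_pos: [595.4, -5.2, 157.8]
tool_rot: [2.617, -0.0, 1.661]
force: [1.3, 0.0, -1.5]
width: 16.5
n= 4 row [-0.0, -0.01, 0.03, 0.0, 0.0, -3.64] | tot [-0.9 -0.9  3.1] [  0.    0.  -87.4] j [ 0.68  0.77 -1.08  2.23  1.8   0.65 -1.61] clk 6.48 w 16.5 tq [ 0.5   0.05 -0.14] F [ 1.3  0.  -1.5]
```

```bash
python3 -m crank '[[[0,0,-0.006,0,0,1],[0,0,-0.006,0,0,1],[0,0,-0.006,0,0,1],[0,0,-0.006,0,0,1],[0,0,-0.006,0,0,1]]]'
python3 -c "
from h import *
plan(spin(0,0,82),tool(-n,ey+ex*np.sin(np.radians(2.7))),4)"
```

```text
clock: 6.9
eef_pos: [595.4, -5.2, 158.8]
tool_rot: [2.68, -0.261, 1.182]
force: [0.8, -0.4, -1.4]
width: 16.6
n= 4 row [-0.01, -0.02, 0.03, 0.0, 0.0, -4.93] | tot [-1.5 -0.8  4. ] [ 1.000e-01  1.000e-01 -1.183e+02] j [ 0.71  0.81 -1.15  2.22  1.79  0.72 -2.12] clk 6.9 w 16.6 tq [ 0.44 -0.24 -0.12] F [ 0.8 -0.4 -1.4]
```

```bash
python3 -m crank '[[[0,0,-0.006,0,0,1],[0,0,-0.006,0,0,1],[0,0,-0.006,0,0,1],[0,0,0,0,0,0],[0,0,0,0,0,0]]]'
python3 -c "
from h import *
plan(spin(0,0,82),tool(-n,ey+ex*np.sin(np.radians(2.7))),4)"
```

```text
clock: 7.32
eef_pos: [595.4, -5.5, 159.3]
tool_rot: [2.781, -0.391, 0.87]
force: [0.4, 0.3, 0.0]
width: 16.0
n= 4 row [-0.01, -0.02, 0.04, 0.01, 0.0, -5.7] | tot [-1.7 -0.6  4.5] [ 1.000e-01  1.000e-01 -1.368e+02] j [ 0.72  0.82 -1.18  2.22  1.78  0.75 -2.43] clk 7.32 w 16.0 tq [ 0.47 -0.36  0.13] F [0.4 0.3 0. ]
```

```bash
python3 -m crank '[[[0,0,0,0,0,0],[0,0,0,0,0,0],[0,0,0,0,0,0],[0,0,-0.5,0,0,0],[0,0,-0.9,0,0,0],[0,0,-0.9,0,0,0],[0,0,0,0,0,-1],[0,0,0,0,0,-1],[0,0,0,0,0,-1],[0,0,0,0,0,-1],[0,0,0,0,0,-1],[0,0,0,0,0,-1]]]' 0.06
python3 -m crank '[[[0,0,0,0,0,-1],[0,0,0,0,0,-1],[0,0,0,0,0,-1],[0,0,0,0,0,-1],[0,0,0,0,0,-1],[0,0,0,0,0,-1],[0,0,0,0,0,-1],[0,0,0,0,0,-1],[0,0,0,0,0,-1],[0,0,0,0,0,-1],[0,0,0,0,0,-1],[0,0,0,0,0,-1]]]' 0.06
python3 - <<'E'
from h import *
plan(spin(0,70,130),tool(-n,ey))
im=ctrl.get_image("wrist");save("w2",im["color"]);P=pts(im);np.savez("w2.npz",P=P,c=im["color"])
c=im["color"].astype(int)
Q=np.stack([(P-A78)@ex,(P-A78)@ey,(P-A78)@n],-1)
ok=im["depth"]>0
m=ok&(abs(Q[...,2]-21)<5)&(np.hypot(Q[...,0],Q[...,1])<45);r=cv2.minAreaRect(Q[m][:,:2].astype(np.float32));print("nut",m.sum(),r,np.median(Q[m][:,2]))
m=ok&(abs(Q[...,2])<5)&(np.hypot(Q[...,0],Q[...,1])<75)&(c.max(-1)<70);q=Q[m];A=np.c_[q[:,:2],np.ones(len(q))];print("plane",len(q),np.linalg.lstsq(A,q[:,2],rcond=None)[0],q[:,:2].min(0),q[:,:2].max(0))
m=ok&(Q[...,2]>24)&(Q[...,2]<45)&(Q[...,1]>45)&(Q[...,1]<90)&(abs(Q[...,0])<30);q=Q[m];print("lug",m.sum(),*(np.percentile(q,[2,50,98],axis=0).round(1) if m.sum() else []))
E
```

```text
clock: 8.32
eef_pos: [558.8, -8.9, 222.3]
tool_rot: [2.622, -0.09, 1.497]
force: [-0.1, 0.2, -0.7]
width: 40.2
clock: 9.32
eef_pos: [557.6, -8.5, 223.5]
tool_rot: [2.917, 0.482, 2.76]
force: [0.4, -0.3, -0.2]
width: 39.9
n= 5 row [0.12, 0.45, 0.2, -0.01, 0.01, -0.79] | tot [28.9 62.8 30.5] [ -0.3   0.3 -23.8] j [ 0.77  0.58 -1.14  2.26  1.57  0.56 -0.3 ] clk 9.32 w 39.9 tq [ 0.19  0.46 -0.02] F [ 0.4 -0.3 -0.2]
nut 1976 ((0.2433795928955078, 0.09853744506835938), (62.2208366394043, 19.012006759643555), 40.50236892700195) 21.930303191224294
plane 12218 [ 0.00056739 -0.0002543  -0.06189279] [-57.9295703  -57.00441069] [57.92283664 73.5239705 ]
lug 553 [-14.8  66.   24.7] [-1.3 69.5 29.7] [13.8 73.5 31.2]
```

View pics/w2.png

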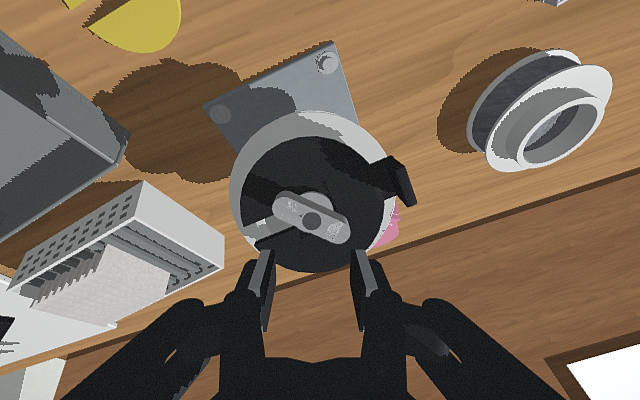

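```bash
python3 -m crank '[[[0.12,0.45,0.1,-0.01,0.01,-0.79],[0.12,0.45,0.1,-0.01,0.01,-0.79],[0.12,0.45,0.1,-0.01,0.01,-0.79],[0.12,0.45,0.1,-0.01,0.01,-0.79],[0.12,0.45,0.1,-0.01,0.01,-0.79],[0,0,0,0,0,0]]]' 0.06
python3 -c "
from h import *
plan(spin(-.5,70,130),tool(-n,ey),2)"
```

```text
clock: 9.87
eef_pos: [558.2, 62.0, 209.6]
tool_rot: [-3.13, 0.525, -3.036]
force: [-0.6, 0.1, 0.3]
width: 40.1
n= 2 row [0.01, -0.02, 0.26, -0.02, 0.01, 0.06] | tot [ 0.6 -1.2 15.5] [-0.2  0.1  0.7] j [ 0.57  0.61 -1.12  2.26  1.63  0.66 -0.08] clk 9.87 w 40.1 tq [-0.08  0.56 -0.02] F [-0.6  0.1  0.3]
```

```bash
python3 -m crank '[[[0.01,-0.04,0.45,-0.02,0,0.06],[0.01,-0.03,0.45,-0.02,0,0.06],[0,-0.03,0.45,0,0,0],[0,-0.03,0.3,0,0,0],[0,0,0,0,0,0]]]' 0.06
python3 -c "
from h import *
plan(spin(-.5,69.8,82),tool(-n,ey),2)"
```

```text
clock: 10.28
eef_pos: [584.5, 58.7, 166.2]
tool_rot: [3.136, 0.527, -3.066]
force: [-0.2, -0.3, -0.2]
width: 40.3
n= 2 row [0.02, 0.07, 0.22, -0.01, 0.02, -0.06] | tot [ 1.3  4.3 12.9] [-0.1  0.2 -0.8] j [ 0.53  0.74 -1.07  2.24  1.78  0.71 -0.19] clk 10.28 w 40.3 tq [ 0.05  0.56 -0.01] F [-0.2 -0.3 -0.2]
```

```bash
python3 -m crank '[[[0.03,0.08,0.2,0,0.02,-0.06],[0.01,0.06,0.16,0,0.01,-0.06],[0,0,0.06,0,0,0],[0,0,0,0,0,0]]]' 0.06
python3 -c "
from h import *
plan(spin(-.5,69.8,82),tool(-n,ey),2)"
```

```text
clock: 10.62
eef_pos: [589.8, 62.2, 154.5]
tool_rot: [-3.141, 0.524, -3.057]
force: [0.4, -0.1, -0.4]
width: 40.3
n= 2 row [0.0, 0.02, 0.0, -0.02, 0.0, -0.03] | tot [0.2 1.2 0. ] [-0.2  0.  -0.3] j [ 0.51  0.77 -1.06  2.24  1.81  0.73 -0.2 ] clk 10.62 w 40.3 tq [ 0.02  0.55 -0.02] F [ 0.4 -0.1 -0.4]
```

```bash
python3 -m crank '[[[0,0.03,0,0,0,0],[0,0,0,0,0,0],[0,0,0,0,0,0],[0,0,0,0,0,0],[0,0,0,0,0,0],[0,0,0,0,0,0],[0,0,0,0,0,0]]]' 1
python3 -c "
from h import *
plan(spin(-.5,69.8,81),tool(-n,ey),2)"
```

```text
clock: 11.2
eef_pos: [588.3, 63.1, 154.8]
tool_rot: [-3.141, 0.523, -3.058]
force: [-0.8, 0.1, -2.5]
width: 7.2
n= 2 row [-0.01, 0.0, 0.03, -0.02, -0.0, -0.03] | tot [-0.8  0.3  2. ] [-0.2 -0.  -0.4] j [ 0.5   0.77 -1.06  2.24  1.81  0.73 -0.2 ] clk 11.2 w 7.2 tq [-0.08  0.81  0.03] F [-0.8  0.1 -2.5]
```

Gripped (7.2 mm). Lift about 1 mm and draw out along tool y.

```bash
python3 -m crank '[[[0,0,-0.03,0,0,0],[0,0.2,0,0,0,0],[0,0.35,0,0,0,0],[0,0.35,0,0,0,0]]]'
python3 -c "
from h import *
plan(spin(-.5,160,82),tool(-n,ey))"
```

```text
clock: 11.53
eef_pos: [586.2, 87.8, 155.2]
tool_rot: [-3.138, 0.523, -3.063]
force: [0.9, -0.5, -2.3]
width: 6.8
n= 3 row [-0.0, 0.73, 0.01, -0.03, -0.0, -0.03] | tot [ 0.2 65.6  0.7] [-0.5 -0.  -0.6] j [ 0.44  0.77 -1.07  2.23  1.79  0.77 -0.25] clk 11.53 w 6.8 tq [-0.09  0.73  0.04] F [ 0.9 -0.5 -2.3]
```

```bash
python3 -m crank '[[[0,0.6,0,-0.02,0,-0.03],[0,0.6,0,-0.02,0,-0.02],[0,0.6,0,-0.02,0,-0.02],[0,0.5,0,0,0,0]]]'
python3 -c "
from h import *
plan(spin(-.5,170,82),tool(-n,ey))"
```

```text
clock: 11.87
eef_pos: [579.0, 163.1, 154.8]
tool_rot: [3.14, 0.521, -3.055]
force: [0.3, 1.4, -2.0]
width: 6.7
n= 1 row [-0.03, -0.0, 0.04, -0.01, -0.02, -0.03] | tot [-1.  -0.   1.2] [-0.  -0.1 -0.2] j [ 0.28  0.79 -1.08  2.2   1.74  0.86 -0.33] clk 11.87 w 6.7 tq [-0.07  0.7   0.09] F [ 0.3  1.4 -2. ]
```

```bash
python3 -m crank '[[[0,0.6,-0.5,0,0,0],[0,0.6,-0.5,0,0,0]]]'
python3 -c "
from h import *
t=np.radians(13);ty=[-np.sin(t),np.cos(t),0]
plan([469.5,406.1,110],tool([0,0,-1],ty),11)"
```

```text
clock: 12.03
eef_pos: [558.8, 201.4, 178.6]
tool_rot: [3.138, 0.516, -3.055]
force: [0.1, 0.3, -1.4]
width: 7.0
n= 11 row [0.23, 0.66, 0.15, -0.03, 0.45, -0.12] | tot [ 95.8 211.6  25.2] [-1.9 29.5 -7.8] j [ 0.21  0.74 -1.11  2.19  1.64  0.89 -0.33] clk 12.03 w 7.0 tq [-0.11  0.71  0.07] F [ 0.1  0.3 -1.4]
```

```bash
python3 -m crank '[[[0.23,0.66,0.15,-0.03,0.45,-0.12],[0.23,0.66,0.15,-0.03,0.45,-0.12],[0.23,0.66,0.15,-0.03,0.45,-0.12],[0.23,0.66,0.15,-0.03,0.45,-0.12],[0.23,0.66,0.15,-0.03,0.45,-0.12],[0.23,0.66,0.15,-0.03,0.45,-0.12],[0.23,0.66,0.15,-0.03,0.45,-0.12],[0.23,0.66,0.15,-0.03,0.45,-0.12],[0.23,0.66,0.15,-0.03,0.45,-0.12],[0.23,0.66,0.15,-0.03,0.45,-0.12],[0.23,0.66,0.15,-0.03,0.45,-0.12],[0,0,0,0,0,0]]]'
python3 - <<'E'
from h import *
t=np.radians(13);ty=[-np.sin(t),np.cos(t),0]
plan([469.5,406.1,80],tool([0,0,-1],ty))
im=ctrl.get_image("top");P=pts(im);save("t2",im["color"]);c=im["color"].astype(int)
m=(P[...,0]>380)&(P[...,0]<600)&(P[...,1]>220)&(P[...,1]<480)&(P[...,2]>50)&(P[...,2]<105)&(c.max(-1)<70);q=P[m]
A=np.c_[q[:,:2],np.ones(len(q))];print(len(q),np.linalg.lstsq(A,q[:,2],rcond=None)[0][:2],q.mean(0),np.percentile(q,[1,99],axis=0))
E
```

```text
clock: 13.03
eef_pos: [441.5, 439.8, 112.2]
tool_rot: [3.129, -0.03, -2.873]
force: [-0.2, 0.5, -2.0]
width: 7.4
n= 2 row [-0.32, -0.67, 0.52, 0.06, -0.15, 0.2] | tot [-19.  -40.3  31.1] [ 0.7 -1.8  2.4] j [-0.22  1.03 -1.16  1.66  0.99  1.17  0.2 ] clk 13.03 w 7.4 tq [-0.15 -0.04 -0.01] F [-0.2  0.5 -2. ]
16 [0.01610038 0.01307125] [514.01420687 379.88433652 103.30626671] [[510.38921048 364.85231652 100.74019531]
 [518.13455334 393.76296462 104.78400905]]
```

```bash
python3 -m crank '[[[-0.3,-0.62,0.4,0.05,-0.13,0.18],[-0.25,-0.6,0.5,0.05,-0.13,0.18],[0,0,0,0,0,0]]]'
python3 - <<'E'
from h import *
t=np.radians(13);ty=[-np.sin(t),np.cos(t),0]
plan([469.5,406.1,30],tool([0,0,-1],ty))
im=ctrl.get_image("side");save("s2",im["color"][100:300,100:420])
im=ctrl.get_image("wrist");P=pts(im);c=im["color"].astype(int)
m=(P[...,0]>380)&(P[...,0]<600)&(P[...,1]>220)&(P[...,1]<480)&(P[...,2]>50)&(P[...,2]<95)&(c.max(-1)<70)&(im["depth"]>60);q=P[m]
A=np.c_[q[:,:2],np.ones(len(q))];print(len(q),np.linalg.lstsq(A,q[:,2],rcond=None)[0][:2],q.mean(0),np.percentile(q,[1,99],axis=0))
a=cv2.resize(im["color"],(320,200));b=cv2.imread("pics/s2.png")[...,::-1];save("s2b",np.hstack([a,b]))
E
```

```text
clock: 13.33
eef_pos: [464.9, 409.2, 84.3]
tool_rot: [-3.141, 0.002, -2.907]
force: [1.1, -1.6, -3.1]
width: 6.8
n= 2 row [-0.06, -0.07, 0.91, -0.0, 0.01, 0.04] | tot [-3.7 -4.  54.3] [-0.1  0.1  0.5] j [-0.18  1.05 -1.12  1.71  1.05  1.11  0.17] clk 13.33 w 6.8 tq [ 0.06  0.04 -0.03] F [ 1.1 -1.6 -3.1]
24965 [-0.00441917  0.01178975] [468.64311258 342.94777212  80.15674833] [[424.31734582 290.54784446  74.53932824]
 [530.10553209 406.21519901  84.16248879]]
```

View pics/s2b.png

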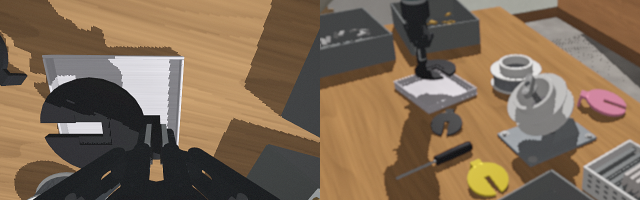

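```bash
python3 -m crank '[[[-0.06,-0.07,0.6,0,0.01,0.04],[-0.06,-0.07,0.6,0,0,0.04],[0,0,0.5,0,0,0],[0,0,0.2,0,0,0],[0,0,0,0,0,0]]]'
python3 -c "
from h import *
t=np.radians(13);ty=[-np.sin(t),np.cos(t),0]
plan([469.5,406.1,17],tool([0,0,-1],ty))"
```

```text
clock: 13.85
eef_pos: [466.7, 414.9, 28.0]
tool_rot: [3.131, 0.004, -2.909]
force: [-0.1, 0.2, -2.3]
width: 6.7
n= 1 row [-0.02, -0.31, 0.36, 0.11, 0.04, 0.05] | tot [-0.7 -9.3 10.9] [0.6 0.2 0.3] j [-0.2   1.12 -1.07  1.72  1.14  1.04  0.12] clk 13.85 w 6.7 tq [-0.1   0.04  0.  ] F [-0.1  0.2 -2.3]
```

```bash
python3 -m crank '[[[-0.01,-0.18,0.15,0.06,0.03,0.03],[-0.01,-0.14,0.1,0.05,0.01,0.03],[0,0,0.06,0,0,0],[0,0,0,0,0,0]]]'
python3 -c "
from h import *
t=np.radians(13);ty=[-np.sin(t),np.cos(t),0]
plan([469.5,406.1,17],tool([0,0,-1],ty))"
```

```text
clock: 14.18
eef_pos: [468.8, 405.4, 17.1]
tool_rot: [-3.14, -0.002, -2.915]
force: [-0.2, 0.1, -2.2]
width: 7.1
n= 1 row [-0.03, 0.02, 0.0, -0.01, -0.02, -0.0] | tot [-0.9  0.5  0.1] [-0.1 -0.1 -0. ] j [-0.19  1.13 -1.05  1.73  1.15  1.04  0.12] clk 14.18 w 7.1 tq [-0.11 -0.01  0.02] F [-0.2  0.1 -2.2]
```

```bash
python3 -m crank '[[[0,0,0.02,0,0,0],[0,0,0.02,0,0,0],[0,0,0,0,0,0]]]'
python3 -m crank '[[[0,0,0.02,0,0,0],[0,0,0.02,0,0,0],[0,0,0,0,0,0]]]'
```

```text
clock: 14.43
eef_pos: [469.4, 405.9, 16.9]
tool_rot: [-3.141, -0.001, -2.916]
force: [0.4, 0.2, -1.6]
width: 6.8
clock: 14.68
eef_pos: [469.7, 406.4, 16.4]
tool_rot: [3.141, 0.0, -2.915]
force: [0.3, 0.4, -2.5]
width: 6.9
```

```bash
python3 -m crank '[[[0,0,0.04,0,0,0],[0,0,0.04,0,0,0],[0,0,0,0,0,0]]]'
python3 -m crank '[[[0,0,0.04,0,0,0],[0,0,0.03,0,0,0],[0,0,0,0,0,0]]]'
```

```text
clock: 14.93
eef_pos: [469.8, 406.7, 16.2]
tool_rot: [3.141, 0.002, -2.915]
force: [-0.6, 0.5, -1.8]
width: 6.8
clock: 15.18
eef_pos: [469.9, 407.0, 16.0]
tool_rot: [-3.141, 0.003, -2.915]
force: [-0.1, -0.3, -1.8]
width: 6.9
```

```bash
python3 -m crank '[[[0,0,0.1,0,0,0],[0,0,0,0,0,0]]]'
python3 -m crank '[[[0,0,0.1,0,0,0],[0,0,0,0,0,0]]]'
```

```text
clock: 15.35
eef_pos: [470.1, 407.4, 16.5]
tool_rot: [-3.141, 0.005, -2.916]
force: [-1.1, 0.2, -3.6]
width: 7.0
clock: 15.52
eef_pos: [470.4, 408.2, 16.2]
tool_rot: [-3.141, 0.007, -2.916]
force: [-0.5, -0.4, -2.4]
width: 7.1
```

```bash
python3 - <<'E'
from h import *
t=np.radians(13);ty=[-np.sin(t),np.cos(t),0]
plan([469.5,406.1,17],tool([0,0,-1],ty));print(ctrl.read_state()["tau"].round(2))
im=ctrl.get_image("wrist");P=pts(im);c=im["color"].astype(int);save("w3",im["color"])
d=(P[...,:2]-[481.2,355.5])@np.array([[np.cos(t),-np.sin(t)],[np.sin(t),np.cos(t)]])
ok=(im["depth"]>60)&(abs(d[...,0])<74)&(abs(d[...,1])<89)
m=ok&(c.max(-1)<70)&(P[...,2]<25);q=P[m];A=np.c_[q[:,:2],np.ones(len(q))];print(len(q),np.linalg.lstsq(A,q[:,2],rcond=None)[0][:2],np.percentile(q[:,2],[5,50,95]),np.percentile(d[m],[1,99],axis=0))
m=ok&(c.min(-1)>140)&(P[...,2]<15);print("floor",m.sum(),np.percentile(P[m][:,2],[5,50,95]))
E
```

```text
n= 1 row [0.05, -0.06, -0.03, -0.0, 0.07, -0.01] | tot [ 1.4 -1.8 -0.8] [-0.   0.4 -0.1] j [-0.2   1.13 -1.05  1.73  1.16  1.03  0.11] clk 15.52 w 7.1 tq [-0.12  0.09 -0.04] F [-0.5 -0.4 -2.4]
[-1.600e-01 -6.068e+01 -1.830e+01 -8.710e+00  1.300e-01  5.000e-02
 -2.000e-02]
25166 [0.00177045 0.00749304] [ 8.14602174 10.77012233 11.88140705] [[-54.12133534 -69.10653145]
 [ 46.81131623  51.42046422]]
floor 15644 [1.69317357 2.65971646 3.65013347]
```

View pics/w3.png

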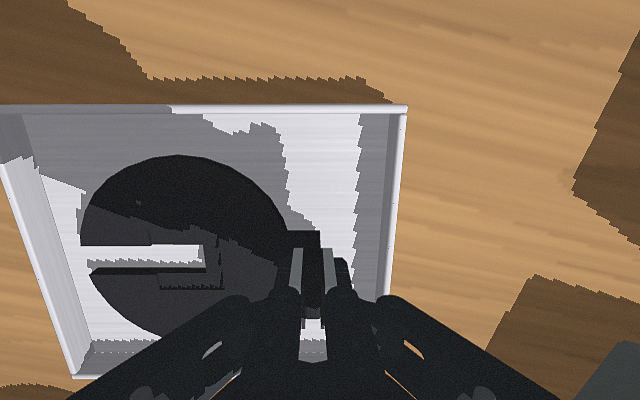

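The keeper lies flat on the tray floor (disc centred near pixel (185,250), plate top 8.1 mm above the floor, slope under 0.01). Release it with a small opening.

```bash
python3 -m crank '[[[0,0,0,0,0,0],[0,0,0,0,0,0],[0,0,0,0,0,0]]]' 0.5
python3 -m crank '[[[0,0,-0.4,0,0,0],[0,0,-0.9,0,0,0],[0,0,-0.9,0,0,0],[0,0,-0.9,0,0,0],[0,0,-0.9,0,0,0],[0,0,-0.9,0,0,0],[0,0,-0.9,0,0,0]]]'
python3 - <<'E'
from h import *
a=np.radians(40.5)  # bar azimuth in spindle frame
for az in (a+np.pi/2,a-np.pi/2):
    rad=ex*np.cos(az)+ey*np.sin(az)
    for s in (1,-1): print(round(np.degrees(az)),s); plan(spin(46*np.cos(az),46*np.sin(az),150),tool(-n,s*rad))
plan(spin(0,-46,150),tool(-n,ey))
E
```

```text
clock: 15.82
eef_pos: [470.7, 408.6, 14.9]
tool_rot: [3.141, 0.008, -2.916]
force: [-0.0, -0.8, -0.3]
width: 21.5
clock: 16.4
eef_pos: [466.4, 405.4, 191.0]
tool_rot: [-3.137, -0.006, -2.913]
force: [0.7, -0.3, 0.7]
width: 21.5
130 1
n= 14 row [0.29, -0.89, 0.05, 0.15, -0.33, -0.38] | tot [  21.4 -387.3   -5.7] [ 12.3 -28.1 -31.7] j [-0.15  0.91 -1.18  1.63  0.88  1.24  0.28] clk 16.4 w 21.5 tq [ 0.03 -0.07  0.07] F [ 0.7 -0.3  0.7]
130 -1
n= 26 row [-0.61, -0.25, -0.14, -0.24, -0.1, 0.92] | tot [  21.4 -387.3   -5.7] [-37.  -16.2 143.1] j [-0.15  0.91 -1.18  1.63  0.88  1.24  0.28] clk 16.4 w 21.5 tq [ 0.03 -0.07  0.07] F [ 0.7 -0.3  0.7]
-50 1
n= 26 row [-0.75, -0.21, -0.19, -0.24, -0.1, 0.92] | tot [ -20.1 -463.9  -35.5] [-37.  -16.2 143.1] j [-0.15  0.91 -1.18  1.63  0.88  1.24  0.28] clk 16.4 w 21.5 tq [ 0.03 -0.07  0.07] F [ 0.7 -0.3  0.7]
-50 -1
n= 17 row [0.19, -0.91, 0.02, 0.12, -0.28, -0.31] | tot [ -20.1 -463.9  -35.5] [ 12.3 -28.1 -31.7] j [-0.15  0.91 -1.18  1.63  0.88  1.24  0.28] clk 16.4 w 21.5 tq [ 0.03 -0.07  0.07] F [ 0.7 -0.3  0.7]
n= 17 row [-0.05, -0.92, -0.02, 0.02, -0.3, 0.08] | tot [   7.  -471.2  -20.3] [  1.8 -30.3   7.8] j [-0.15  0.91 -1.18  1.63  0.88  1.24  0.28] clk 16.4 w 21.5 tq [ 0.03 -0.07  0.07] F [ 0.7 -0.3  0.7]
```

```bash
python3 - <<'E'
from h import *
im=ctrl.get_image("wrist");P=pts(im);s=ctrl.read_state();R=Ro.from_euler('xyz',s["tool_rot"]).as_matrix()
Q=(P-s["eef_pos"])@R;ok=(im["depth"]>20)
for z in range(-90,10,8):
    m=ok&(Q[...,2]>z)&(Q[...,2]<z+8)&(abs(Q[...,1])<90)&(abs(Q[...,0])<60);q=Q[m]
    if m.sum()>20: print(z,m.sum(),"y",np.percentile(q[:,1],[1,99]).round(),"|y|min",abs(q[:,1]).min().round(),"x",np.percentile(q[:,0],[1,99]).round())
E
```

```text
-90 905 y [-22.  18.] |y|min 6.0 x [18. 21.]
-82 7099 y [-63.  58.] |y|min 0.0 x [ 8. 19.]
-74 7839 y [-59.  55.] |y|min 0.0 x [-1. 19.]
-66 5356 y [-55.  51.] |y|min 2.0 x [-10.  19.]
-58 3695 y [-51.  46.] |y|min 8.0 x [-10.  18.]
-50 5431 y [-47.  42.] |y|min 9.0 x [-10.  15.]
-42 1687 y [-43.  38.] |y|min 10.0 x [-8. 15.]
-34 871 y [-25.  21.] |y|min 8.0 x [-9. 14.]
-26 663 y [-27.  21.] |y|min 8.0 x [-8. 13.]
-18 622 y [-27.  21.] |y|min 8.0 x [-8. 13.]
-10 524 y [-27.  21.] |y|min 8.0 x [-7. 13.]
-2 280 y [-25.  20.] |y|min 8.0 x [-8. 13.]
```

```bash
python3 -m crank '[[[0.27,-0.85,-0.1,0.15,-0.33,-0.38],[0.27,-0.85,-0.1,0.15,-0.33,-0.38],[0.27,-0.85,-0.1,0.15,-0.33,-0.38],[0.27,-0.85,0,0.15,-0.33,-0.38],[0.27,-0.85,0,0.15,-0.33,-0.38],[0.27,-0.85,0,0.15,-0.33,-0.38],[0.27,-0.85,0,0.15,-0.33,-0.38],[0.27,-0.85,0,0.15,-0.33,-0.38],[0.27,-0.85,0,0.15,-0.33,-0.38],[0.27,-0.85,0,0.15,-0.33,-0.38],[0.27,-0.85,0,0.15,-0.33,-0.38],[0,0,0,0,0,0]]]' 0.3
cat >> h.py <<'E'
AZ=np.radians(130.5);rad=ex*np.cos(AZ)+ey*np.sin(AZ)
def grip(r,h): return spin(r*np.cos(AZ),r*np.sin(AZ),h)
TR=tool(-n,rad)
E
python3 -c "
from h import *
plan(grip(47,150),TR)"
```

```text
clock: 17.45
eef_pos: [500.0, 113.7, 228.3]
tool_rot: [-2.865, 0.349, -2.389]
force: [-0.3, -0.6, -0.2]
width: 29.9
n= 3 row [0.54, -0.87, 0.43, 0.13, -0.23, -0.29] | tot [ 45.3 -80.2  38.9] [ 2.3 -4.2 -5.2] j [ 0.48  0.53 -1.21  2.27  1.36  0.72  0.59] clk 17.45 w 29.9 tq [-0.25  0.41  0.03] F [-0.3 -0.6 -0.2]
```

```bash
python3 -m crank '[[[0.45,-0.75,0.3,0.13,-0.23,-0.29],[0.45,-0.75,0.3,0.13,-0.23,-0.29],[0.45,-0.75,0.3,0.13,-0.23,-0.29],[0,0,0,0,0,0]]]' 0.3
python3 - <<'E'
from h import *
plan(grip(47,150),TR)
im=ctrl.get_image("wrist");save("w4",im["color"]);P=pts(im);c=im["color"].astype(int)
Q=np.stack([(P-A78)@ex,(P-A78)@ey,(P-A78)@n+78],-1);ok=im["depth"]>100;r=np.hypot(Q[...,0],Q[...,1])
m=ok&(abs(Q[...,2]-70)<4)&(r<58)&(r>34)&(c.min(-1)>90);q=Q[m]
A=np.c_[2*q[:,:2],np.ones(len(q))];rr=np.linalg.lstsq(A,(q[:,:2]**2).sum(1),rcond=None)[0]
print("hub",len(q),"c",rr[:2],"R",np.sqrt(rr[2]+rr[:2]@rr[:2]),"h",np.median(q[:,2]),"minr/maxr",np.percentile(r[m],[2,98]))
m=ok&(abs(Q[...,2]-99)<5)&(r<45);x=cv2.minAreaRect(Q[m][:,:2].astype(np.float32));print("nut",m.sum(),x,np.median(Q[m][:,2]))
E
```

```text
clock: 17.78
eef_pos: [528.3, 35.5, 211.6]
tool_rot: [-2.772, 0.394, -2.265]
force: [0.3, -0.7, 0.1]
width: 29.8
n= 1 row [0.35, -0.22, 0.44, -0.07, 0.06, 0.05] | tot [10.5 -6.5 13.3] [-0.4  0.4  0.3] j [ 0.67  0.58 -1.16  2.35  1.69  0.62  0.58] clk 17.78 w 29.8 tq [-0.31  0.43  0.05] F [ 0.3 -0.7  0.1]
hub 3379 c [-0.56938487 -0.05204342] R 45.774501631781604 h 69.92782981073567 minr/maxr [41.70649485 49.79419765]
nut 1979 ((-0.18587303161621094, 0.0175628662109375), (61.85542678833008, 18.497135162353516), 40.656002044677734) 99.91276246641792
```

View pics/w4.png

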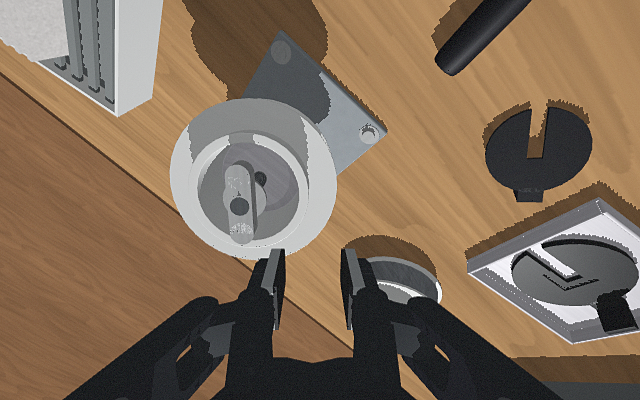

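```bash
python3 -m crank '[[[0.2,-0.12,0.35,-0.07,0.05,0.05],[0.15,-0.1,0.4,0,0,0],[0,0,0.4,0,0,0],[0,0,0.3,0,0,0],[0,0,0.2,0,0,0],[0,0,0,0,0,0]]]' 0.63
python3 -c "
from h import *
plan(grip(47.5,80),TR)"
```

```text
clock: 18.33
eef_pos: [554.0, 36.0, 171.1]
tool_rot: [-2.783, 0.401, -2.266]
force: [-0.5, -0.4, -0.2]
width: 15.6
n= 2 row [0.18, -0.06, 0.59, 0.01, 0.06, 0.01] | tot [11.2 -3.5 35.3] [0.1 0.7 0.1] j [ 0.62  0.71 -1.12  2.32  1.83  0.69  0.5 ] clk 18.33 w 15.6 tq [-0.38  0.39  0.08] F [-0.5 -0.4 -0.2]
```

```bash
python3 -m crank '[[[0.25,-0.05,0.35,0.02,0.06,0.01],[0.2,-0.08,0.35,0,0.04,0.01],[0.1,0,0.3,0,0,0],[0,0,0,0,0,0]]]' 0.63
python3 -c "
from h import *
plan(grip(47.5,80),TR)"
```

```text
clock: 18.67
eef_pos: [563.1, 28.0, 142.5]
tool_rot: [-2.781, 0.396, -2.266]
force: [-0.0, -0.7, -0.4]
width: 16.0
n= 1 row [-0.01, -0.04, 0.22, 0.01, 0.07, 0.03] | tot [-0.3 -1.3  6.5] [0.  0.4 0.2] j [ 0.6   0.79 -1.09  2.32  1.92  0.74  0.46] clk 18.67 w 16.0 tq [-0.34  0.37 -0.09] F [-0.  -0.7 -0.4]
```

```bash
python3 -m crank '[[[0.02,-0.03,0.2,0.01,0.04,0.02],[0.03,-0.03,0.2,0.01,0.03,0.02],[0,0,0,0,0,0]]]' 0.63
python3 -c "
from h import *
plan(grip(47.5,57),TR)"
```

```text
clock: 18.92
eef_pos: [570.2, 28.1, 133.6]
tool_rot: [-2.781, 0.392, -2.271]
force: [0.5, -0.6, 0.7]
width: 15.7
n= 1 row [0.02, 0.01, 0.61, -0.02, 0.02, 0.0] | tot [ 0.6  0.2 18.2] [-0.1  0.1  0. ] j [ 0.59  0.81 -1.08  2.31  1.94  0.75  0.45] clk 18.92 w 15.7 tq [-0.34  0.41  0.03] F [ 0.5 -0.6  0.7]
```

```bash
python3 -m crank '[[[0.03,0.01,0.2,0,0.01,0],[0.03,0,0.2,0,0.01,0],[0.02,0,0.15,0,0,0],[0,0,0,0,0,0]]]' 0.63
python3 -c "
from h import *
plan(grip(47.5,57),TR)"
```

```text
clock: 19.25
eef_pos: [578.2, 28.0, 118.2]
tool_rot: [-2.779, 0.391, -2.271]
force: [0.8, 0.5, 0.4]
width: 16.0
n= 1 row [-0.02, 0.01, 0.03, -0.03, 0.02, 0.01] | tot [-0.6  0.3  0.9] [-0.2  0.1  0.1] j [ 0.58  0.86 -1.06  2.3   1.97  0.78  0.44] clk 19.25 w 16.0 tq [-0.37  0.44  0.05] F [0.8 0.5 0.4]
```

```bash
python3 -m crank '[[[0,0,0.06,0,0,0],[0,-0.04,0,0,0,0],[0,0,0,0,0,0],[0,0,0,0,0,0],[0,0,0,0,0,0],[0,0,0,0,0,0]]]' 1
python3 -c "
from h import *
plan(grip(46,57),TR)"
```

```text
clock: 19.75
eef_pos: [579.1, 26.9, 117.6]
tool_rot: [-2.777, 0.39, -2.27]
force: [-0.3, -0.8, 1.4]
width: 6.9
n= 1 row [-0.03, -0.0, 0.0, -0.05, 0.01, 0.02] | tot [-1.  -0.1  0. ] [-0.3  0.1  0.1] j [ 0.58  0.86 -1.06  2.3   1.98  0.78  0.44] clk 19.75 w 6.9 tq [-0.42  0.49  0.  ] F [-0.3 -0.8  1.4]
```

```bash
python3 -m crank '[[[0,0,-0.15,0,0,0],[0,0,-0.25,0,0,0],[0,0,-0.35,0,0,0],[0,0,-0.35,0,0,0]]]'
python3 -c "
from h import *
plan(grip(46,190),TR)"
```

```text
clock: 20.08
eef_pos: [559.9, 25.3, 144.5]
tool_rot: [-2.785, 0.388, -2.275]
force: [-1.0, -0.9, -2.5]
width: 6.3
n= 4 row [-0.03, -0.02, -0.83, 0.0, -0.01, -0.0] | tot [  -3.1   -2.2 -100.1] [ 0.1 -0.2 -0.1] j [ 0.61  0.78 -1.09  2.32  1.9   0.73  0.47] clk 20.08 w 6.3 tq [-0.69  0.66  0.02] F [-1.  -0.9 -2.5]
```

```bash
python3 -m crank '[[[-0.02,-0.02,-0.5,0,0,0],[-0.02,-0.02,-0.5,0,0,0],[-0.02,-0.02,-0.5,0,0,0],[-0.02,0,-0.5,0,0,0],[-0.02,0,-0.5,0,0,0],[0,0,0,0,0,0]]]'
python3 -c "
from h import *
plan(grip(46,190),TR)"
```

```text
clock: 20.58
eef_pos: [517.0, 23.4, 213.8]
tool_rot: [-2.792, 0.382, -2.276]
force: [0.3, -0.0, -3.8]
width: 7.2
n= 1 row [-0.13, -0.18, -0.62, 0.07, -0.08, -0.0] | tot [ -3.9  -5.3 -18.7] [ 0.4 -0.5 -0. ] j [ 0.7   0.54 -1.14  2.35  1.64  0.56  0.64] clk 20.58 w 7.2 tq [-0.66  0.62  0.03] F [ 0.3 -0.  -3.8]
```

```bash
python3 -m crank '[[[-0.05,-0.05,-0.6,0.03,-0.04,0],[-0.05,-0.05,-0.6,0.03,-0.04,0],[0,0,0,0,0,0]]]'
python3 - <<'E'
from h import *
a=YAW+AZ;u=np.array([np.cos(a),np.sin(a),0]);C=np.array([465.8,-291.3,0])
plan(C+46*u+[0,0,190],tool([0,0,-1],u))
im=ctrl.get_image("side");save("s4",im["color"])
E
```

```text
clock: 20.83
eef_pos: [500.4, 21.2, 246.5]
tool_rot: [-2.787, 0.387, -2.274]
force: [0.5, -0.2, -2.8]
width: 6.7
n= 10 row [0.86, -0.46, 0.09, -0.32, 0.38, -0.0] | tot [ 259.8 -137.4    3. ] [-19.3  22.6  -0. ] j [ 0.77  0.43 -1.17  2.35  1.48  0.47  0.78] clk 20.83 w 6.7 tq [-0.65  0.63 -0.01] F [ 0.5 -0.2 -2.8]
```

View pics/s4.png

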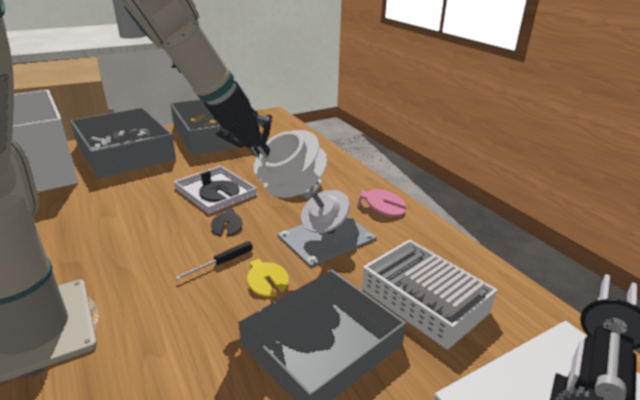

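```bash
python3 -m crank '[[[0.4,-0.2,0.03,-0.2,0.25,0],[0.75,-0.4,0.05,-0.3,0.36,0],[0.75,-0.4,0.05,-0.3,0.36,0],[0.75,-0.4,0.05,-0.3,0.36,0],[0.75,-0.4,0.05,-0.3,0.36,0],[0.75,-0.4,0.05,-0.3,0.36,0],[0.75,-0.4,0.05,-0.3,0.36,0],[0.4,-0.2,0.05,-0.3,0.36,0],[0,0,0,0,0,0]]]'
cat >> h.py <<'E'
a_=YAW+AZ;u=np.array([np.cos(a_),np.sin(a_),0]);C=np.array([465.8,-291.3,0]);TV=tool([0,0,-1],u)
E
python3 -c "
from h import *
plan(C+46*u+[0,0,170],TV)"
```

```text
clock: 21.63
eef_pos: [450.7, -159.4, 198.9]
tool_rot: [-3.074, 0.077, -2.34]
force: [1.1, 0.6, -2.6]
width: 7.1
n= 4 row [0.71, -0.46, 0.23, -0.16, 0.18, 0.0] | tot [ 86.  -54.9  26.1] [-3.9  4.4  0.1] j [ 1.08  0.64 -1.17  2.08  0.82  0.84  1.81] clk 21.63 w 7.1 tq [-0.13  0.05  0.01] F [ 1.1  0.6 -2.6]
```

```bash
python3 -m crank '[[[0.5,-0.33,0,-0.16,0.18,0],[0.6,-0.38,0,-0.16,0.18,0],[0.6,-0.38,0,-0.16,0.18,0],[0.6,-0.38,0,-0.16,0.18,0],[0.3,-0.2,0,0,0,0],[0,0,0,0,0,0]]]'
python3 - <<'E'
from h import *
plan(C+46*u+[0,0,120],TV)
im=ctrl.get_image("wrist");save("w5",im["color"]);P=pts(im);c=im["color"].astype(int);s=ctrl.read_state()
e=s["eef_pos"];R=Ro.from_euler('xyz',s["tool_rot"]).as_matrix();Q=(P-e)@R
# hub top ring: expected around tool (0,-46), z about 13 ahead negative
r=np.hypot(Q[...,0],Q[...,1]+46);ok=im["depth"]>60
for lo,hi,nm in((36,56,"hub"),(52,76,"flange")):
    zc={"hub":-13,"flange":9}[nm]
    m=ok&(r>lo)&(r<hi)&(abs(Q[...,2]-zc)<9)&(c.min(-1)>80)&(Q[...,1]<-20);q=Q[m]
    if m.sum()>100:
        A=np.c_[q[:,:2],np.ones(len(q))];k=np.linalg.lstsq(A,q[:,2],rcond=None)[0];print(nm,m.sum(),"slope",k[:2],"z at centre",k@[0,-46,1],np.percentile(q[:,:2],[1,99],axis=0))
E
```

```text
clock: 22.13
eef_pos: [430.7, -251.0, 189.0]
tool_rot: [3.133, -0.004, -2.338]
force: [-0.6, -0.8, -3.0]
width: 6.6
n= 3 row [0.05, -0.09, 0.77, 0.03, -0.01, 0.02] | tot [ 4.  -7.8 68.9] [ 0.5 -0.3  0.3] j [ 1.18  0.73 -1.15  1.95  0.8   1.02  2.03] clk 22.13 w 6.6 tq [-0.12  0.   -0.04] F [-0.6 -0.8 -3. ]
hub 5848 slope [-0.02183492  0.0056361 ] z at centre -10.419054397786944 [[-41.29049328 -94.7648426 ]
 [ 50.26759023 -21.03240195]]
flange 10353 slope [-0.00039313 -0.0073095 ] z at centre 9.782202497185851 [[ -34.37379699 -119.01093321]
 [  74.09323588  -21.06971144]]
```

View pics/w5.png

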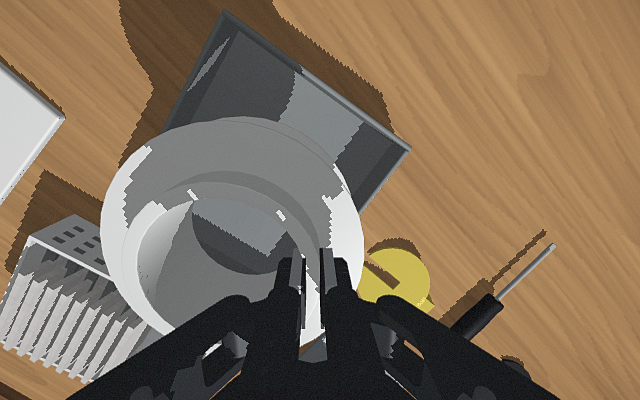

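The reel is held level (slope under 0.02), centred near pixel (235,240) above the tote. Lower it.

```bash
python3 -m crank '[[[0.05,-0.09,0.4,0.03,-0.01,0.02],[0.05,-0.09,0.6,0.03,-0.01,0.02],[0.04,-0.08,0.6,0.03,-0.01,0.02],[0,0,0.5,0,0,0],[0,0,0.3,0,0,0],[0,0,0,0,0,0]]]'
python3 -c "
from h import *
plan(C+46*u+[0,0,64],TV)"
```

```text
clock: 22.68
eef_pos: [436.0, -248.0, 115.1]
tool_rot: [-3.137, 0.007, -2.332]
force: [0.2, -0.1, -3.2]
width: 7.1
n= 2 row [0.17, -0.09, 0.85, -0.02, 0.04, 0.06] | tot [10.6 -5.2 51.1] [-0.3  0.4  0.7] j [ 1.11  0.82 -1.04  2.02  0.95  0.88  1.9 ] clk 22.68 w 7.1 tq [-0.17 -0.01  0.01] F [ 0.2 -0.1 -3.2]
```

```bash
python3 -m crank '[[[0.17,-0.09,0.2,0,0.02,0.04],[0.17,-0.09,0.4,0,0.02,0.03],[0.05,0,0.4,0,0,0],[0.05,0,0.3,0,0,0],[0,0,0.15,0,0,0],[0,0,0,0,0,0]]]'
python3 -c "
from h import *
plan(C+46*u+[0,0,63],TV)"
```

```text
clock: 23.18
eef_pos: [434.1, -259.9, 72.4]
tool_rot: [-3.131, 0.006, -2.336]
force: [-0.5, 0.2, -2.3]
width: 6.8
n= 1 row [0.01, 0.05, 0.31, -0.11, 0.06, 0.08] | tot [0.4 1.5 9.3] [-0.6  0.4  0.5] j [ 1.09  0.88 -0.97  2.04  1.06  0.81  1.85] clk 23.18 w 6.8 tq [-0.14  0.02 -0.02] F [-0.5  0.2 -2.3]
```

```bash
python3 -m crank '[[[0,0.03,0.12,-0.08,0.05,0.05],[0,0,0.1,-0.03,0.01,0.03],[0,0,0.08,0,0,0],[0,0,0,0,0,0]]]'
python3 -m crank '[[[0,0,0.1,0,0,0],[0,0,0,0,0,0]]]'
python3 - <<'E'
from h import *
plan(C+46*u+[0,0,63],TV)
im=ctrl.get_image("wrist");P=pts(im);c=im["color"].astype(int)
r=np.hypot(P[...,0]-C[0],P[...,1]-C[1]);ok=im["depth"]>60
m=ok&(r>56)&(r<72)&(abs(P[...,2]-53)<8)&(c.min(-1)>80);q=P[m];A=np.c_[q[:,:2],np.ones(len(q))];print(m.sum(),np.linalg.lstsq(A,q[:,2],rcond=None)[0],np.percentile(q[:,2],[5,50,95]))
m=ok&(r<38)&(abs(P[...,2])<20);print("floor",m.sum(),np.percentile(P[m][:,2],[5,50,95]))
E
```

```text
clock: 23.52
eef_pos: [434.9, -259.2, 64.0]
tool_rot: [-3.141, 0.001, -2.345]
force: [-0.6, 0.5, -2.3]
width: 7.0
clock: 23.68
eef_pos: [435.6, -259.2, 61.3]
tool_rot: [-3.139, 0.002, -2.345]
force: [-0.7, -0.2, -3.3]
width: 6.8
n= 1 row [0.06, 0.07, -0.06, -0.02, 0.02, -0.01] | tot [ 1.9  2.  -1.7] [-0.1  0.1 -0.1] j [ 1.07  0.9  -0.95  2.04  1.07  0.81  1.83] clk 23.68 w 6.8 tq [-0.09  0.09  0.01] F [-0.7 -0.2 -3.3]
12202 [-5.96994208e-04  2.27758207e-03  5.27903091e+01] [50.78973659 51.81368029 52.82722962]
floor 4629 [2.65396765 3.65570353 4.6374416 ]
```

```bash
python3 -m crank '[[[0,0,0.03,0,0,0],[0,0,0,0,0,0],[0,0,0,0,0,0],[0,0,0,0,0,0],[0,0,0,0,0,0]]]' 0.6
python3 -m crank '[[[0,0,-0.3,0,0,0],[0,0,-0.6,0,0,0],[0,0,-0.9,0,0,0],[0,0,-0.9,0,0,0],[0,0,-0.9,0,0,0],[0,0,-0.9,0,0,0],[0,0,0,0,0,0]]]'
python3 - <<'E'
from h import *
ks={}
im=ctrl.get_image("top");P=pts(im);c=im["color"].astype(int);save("t9",cv2.resize(im["color"][60:330,110:510],(800,540)))
X,Y,Z=P[...,0],P[...,1],P[...,2]
def loc(o,deg,p):
    t=np.radians(deg);d=p[...,:2]-np.array(o);return np.stack([d@[np.cos(t),np.sin(t)],d@[-np.sin(t),np.cos(t)]],-1)
for n_,o,deg,L,zc,b in(("reel",(465.8,-291.3),11.9,(108,93),53,1),("keeper",(481.2,355.5),13,(74,89),12,0)):
    l=loc(o,deg,P);col=(c.min(-1)>110) if b else (c.max(-1)<65)
    m=(abs(l[...,0])<L[0])&(abs(l[...,1])<L[1])&(abs(Z-zc)<6)&col;q=P[m];A=np.c_[q[:,:2],np.ones(len(q))]
    cc=cv2.minEnclosingCircle(l[m].astype(np.float32));print(n_,m.sum(),"slope",np.linalg.lstsq(A,q[:,2],rcond=None)[0][:2],"z",np.median(q[:,2]),"circle local",cc,np.percentile(l[m],[1,99],axis=0).round(1).tolist())
s=ctrl.read_state();print(s["clock"],s["eef_pos"],s["force"])
E
```

```text
clock: 24.15
eef_pos: [437.4, -259.5, 61.9]
tool_rot: [-3.136, 0.003, -2.344]
force: [0.4, 0.4, 0.6]
width: 17.4
clock: 24.73
eef_pos: [436.1, -257.0, 205.2]
tool_rot: [-3.14, 0.004, -2.34]
force: [0.4, 0.2, -1.1]
width: 16.8
reel 938 slope [0.00149118 0.0038808 ] z 52.91905064295537 circle local ((3.7509312629699707, 0.28191637992858887), 74.88756561279297) [[-53.3, -70.2], [75.7, 73.0]]
keeper 1276 slope [-0.00195124 -0.00301764] z 11.945509065987975 circle local ((2.2798852920532227, -11.410162925720215), 62.93454360961914) [[-51.4, -68.2], [55.9, 47.8]]
24.7833 [ 434.99341733 -257.16594813  203.37863027] [-0.67257848 -0.21767984 -0.28022055]
```

View pics/t9.png

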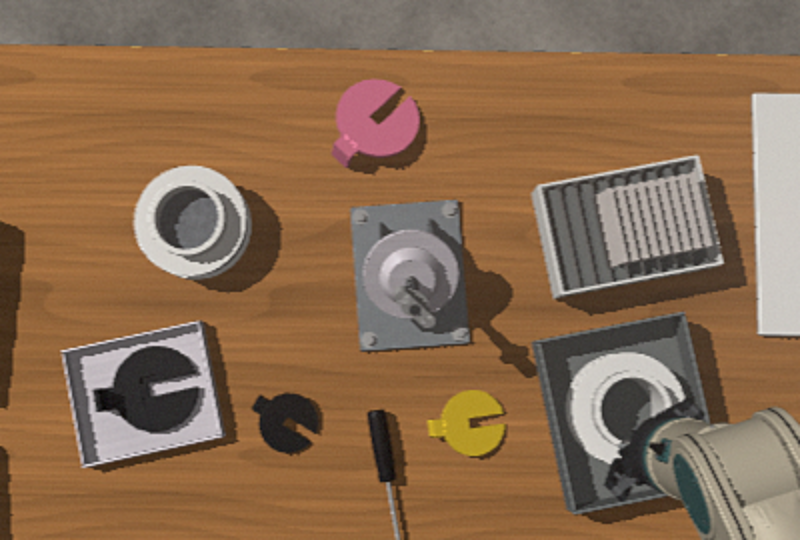

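Both parts lie flat near the middle of their containers, the bystanders are where they were, and the arm is clear. Handing in.

```bash
python3 -c "
from cell import ctrl
print(ctrl.finish_job())"
```

```text
the job is handed in; nothing more can be done
None
```

The empty reel is off the stand and lies flat in the grey tote, hub up. The keeper plate lies flat in the metal tray, lug up. I handed in at 24.8 s of the 72 s allowed; the hand-in reports no verdict.

**What I did**
- **Nut:** I gripped the bar and turned it in small steps, clockwise seen from outside. The torque stayed around 0.1 N m and the bar rose about 1.6 mm per rad, so that way loosens. I did not turn it the other way, although you asked for a feel each way, because 25° with no torque build-up had already settled it. I then backed it off about 137° (2.39 rad).
- **Keeper:** I gripped the lug, drew the plate about 100 mm out sideways, laid it on the tray floor and released it there.
- **Reel:** I gripped the hub wall square to the bar, so the fingers cleared the nut. I lifted it about 150 mm along the spindle, then set it down and released it.

**Last checks**

| Item | Measured | Allowed |
|---|---|---|
| Keeper centre, from tray centre | about (2, -11) mm | 50 / 60 mm |
| Reel centre, from tote centre | about (4, 0) mm | 50 / 40 mm |
| Tilt of both, after release | below 0.005 rad | below 0.1 rad |
| Gap under each, just before release | about 0.2 mm or less | 6 mm |
| Nut, before the keeper came off | lifted 3.9 mm, about 2.4 rad | over 2.0 rad |

The full reel, screwdriver and card basket look unmoved in the last top picture; I compared them by eye, not by measurement. I did not measure the nut again after the reel came off.

**Readings that disagreed**
- **Touchdown force:** the wrist force showed no clear rise when either part reached the floor, so I judged touchdown from depth instead.
- **Stand position:** the first estimate of the spindle from the base plate was about 10 mm off the direct view. I used the direct view, and the wrist camera confirmed it.

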